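Put the welding tooling back on its foam pads

TASK

Clear up the welding bench after a changeover: put each of the four pieces of tooling on the yellow foam pad with its own outline - the large and the small copper electrode on the large and the small black disc, the steel collar over the orange post, and the clamp jaw on the black oblong, lined up with it. Set each one down (do not drop it) so that it stands flat and centred on its outline, let go of everything, and leave the bowl of pins and the calliper where they are.

Things in the scene. Friction and masses are not known exactly. Their poses are not given: they have to be found in the camera images.
- electrode_large: Large copper electrode, upright: a round foot 56 mm in diameter and 14 mm high, and on it a coaxial round stem 32 mm in diameter up to 44 mm height; a dark dot on top. About 0.5 kg. Grip the stem from above. Origin at the centre of its underside, z up along its axis.
- electrode_small: Small copper electrode of the same form: a round foot 34 mm in diameter and 14 mm high, stem 20 mm in diameter up to 44 mm height; a dark dot on top. About 0.2 kg. Origin at the centre of its underside, z up along its axis.
- collar: Plain steel ring lying flat: 58 mm outside diameter, 36 mm bore, 22 mm high, about 0.3 kg. It can be gripped across its outside. Origin at the centre of its underside (on the bore axis), z up.
- jaw: Steel clamp jaw: a flat dark bar 90 mm long (its x), 30 mm wide (its y) and 14 mm high, carrying a centred upright rib 50 mm long (x) and 16 mm thick (y) that reaches 36 mm height, bright, with a screw head at either end of the bar. The same when turned by half a turn. About 0.4 kg. Grip the rib across its 16 mm. Origin at the centre of its underside, z up.
- pad_large: Golden-yellow foam pad fixed to the bench, 90 x 90 mm and 12 mm thick, with a big black disc 60 mm in diameter in its middle (the outline of the large electrode). Origin at the centre of its underside, z up; its top is 12 mm above the origin.
- pad_small: Golden-yellow foam pad fixed to the bench, 90 x 90 mm and 12 mm thick, with a small black disc 38 mm in diameter in its middle (the outline of the small electrode). Origin at the centre of its underside, z up; its top is 12 mm above the origin.
- pad_collar: Golden-yellow foam pad fixed to the bench, 90 x 90 mm and 12 mm thick, with a black ring (62 mm outside, 32 mm inside) and a fixed upright orange post in its middle, 14 mm in diameter, standing 30 mm above the pad's top (42 mm above the bench): the collar goes over the post. Origin at the centre of its underside, z up; its top is 12 mm above the origin.
- pad_jaw: Golden-yellow foam pad fixed to the bench, 110 (x) x 66 (y) mm and 12 mm thick, with a black oblong 94 mm (x) by 34 mm (y) in its middle, the outline of the jaw; the same when turned by half a turn. Origin at the centre of its underside, z up; its top is 12 mm above the origin.
- pin_bowl: Bystander: metal bowl of small pink pins, 110 mm in diameter, 42 mm high, to the robot's left of the work. Origin at the centre of its underside. Leave it alone.
- calliper: Bystander: steel calliper with a black display, 200 mm long (x), lying flat, 14 mm high, to the robot's right of the work. Origin at its underside, in the middle of its length. Leave it alone.

How it is judged:
By the outcome, as a careful person would: the job done as asked, in the order asked, and still so for the second after the job is handed in, with the robot touching nothing.
It also fails if it takes over 106 s, if anything falls off the work surface, if the arm or the gripper's body presses on something with over 40 N, if the wrist force passes 120 N, or if a joint passes its speed limit or range.

ROBOT

A 6-joint arm with a two-finger parallel gripper is mounted at the origin on the work surface. World frame = base frame: x ahead of the robot, y to its left, z up, the work surface at z = 0. Lengths are in m, angles in rad, forces in N, time in s.
With the tool pointing down it reaches from about 0.35 to 0.975 m from the base axis. Payload 4.9 kg.
Tool frame: the origin (TCP) lies on the centre line of the jaws, within the pads' length; the fingertips stand manip.tip_reach ahead of it and the grasp point (between the pads) is the TCP (manip.tip_reach is the distance from the TCP to the fingertips, in m); z points along the fingers, y is the line along which they close (so a half turn about z gives the same grasp; the last joint's range is limited). The gripper opens to 85 mm and grips with 20 to 120 N. Pads are 22 mm wide; open, the fingers measure 114 mm over their backs; the gripper's body (76 mm by 85 mm) begins 54 mm behind the grasp point. The pads swing forward as they close: fully open they stand 13 mm farther back than shut.
Start: joints at [1.062, 0.053, 1.613, -0, 1.476, -0.119], TCP at [0.237, 0.578, 0.25] pointing down, gripper open.
Joint ranges: [-3.01, 3.01], [-1.01, 2.22], [0.06, 2.58], [-1.02, 4.17], [0.09, 2.62], [-3.14, 3.14]. Speed limits (rad/s): [2.57, 2.57, 3.14, 3.14, 3.14, 3.14].

INTERFACE

Orientations are given as a unit quaternion [w, x, y, z].
In Python, from plant import manip gives the robot as it stands. The module is installed in compiled form; this text tells all that it offers.
- The arm moves only by the tool move_arm, never from a script. Its argument "rows" is a list of rows, each a list of 7 numbers: the shift along the tool's x, y, z in cm, then the turn, a rotation vector about the tool's x, y, z in degrees, then the opening, from -1 (shut) to 1 (fully open). In form: [[tx, ty, tz, ax, ay, az, jaw], ...]. A call has 1 to 20 rows; each row shifts and turns the commanded pose from where the row before left it, along the tool's axes as they then stand; what a row does not reach is not made up. A row lasts 1/12 s, in which the tool goes at most 41.7 mm and 7.16 degrees, less where a joint would pass 70% of its speed; a pose out of reach is approached as far as the arm can. A call is refused whole if a number of a shift passes 4.17 or a number of a turn 7.16, either way. A call with a gripper value outside its range is refused whole. The fingers move at their own pace and stop on an object; the grip force is fixed at half the most. Time passes only in rows, so rows that do not move let the fingers close. It gives the time, the measured TCP pose, the force, the opening and the grip force at its end, in the units of the state.
- manip.state(): the state, without advancing time (a new reading comes with each control period).
- manip.grab_frame(name): name is "scene" or "top" or "wrist"; returns a dict with "img" (420x560x3 uint8, blue, green, red), "mtx" (3x3 intrinsics, pixels), "R" (3x3) and "t" (3): a world point X has camera coordinates R X + t. Camera axes: x right, y down, z forward; pixel columns grow to the right and rows downward; lengths in m; the calibration is good to about 2 mm. A picture is of the moment at which its call begins. There is no depth.
- manip.job_done(): hands the job in; it is judged then, once.
The state is a dict: "time": time; "joint_pos": joint angles; "joint_vel": joint speeds; "joint_efforts": joint torques, N m; "tool_pos": TCP position; "tool_rot": TCP orientation; "contact_force": force on the tool from outside, world axes, zero at the start; "ft_torque": the same for the moment, N m; "gripper_width": opening from 0.0 (shut) to 1.0 (fully open); "grasp_force": force on a finger pad.
Only numpy, scipy, OpenCV 4.12 (cv2) and the standard library are available. Lean on these libraries where they do the work, as an engineer would, in place of code of your own. Each camera call takes 0.05 s, during which the arm holds its last target. There are 200 camera calls.

## Working session

There is one attempt and no reset: what is moved stays moved. The work goes in short steps, Python scripts to look and compute and a tool call to move; the robot and the scene stay as the last step left them, time stands still between calls to the robot, and variables do not carry over. Pictures are saved under pics/ and viewed, at most 14 in all, crops included, and the job is handed in when it is done.

Besides the shell and the picture viewer there is one more tool, called by a JSON object that holds its "api" and its "payload". move_arm: Moves the arm, as the interface text tells. Its arguments: {"type":"object","properties":{"rows":{"type":"array","items":{"type":"array","items":{"type":"number"}}}},"required":["rows"]}

```bash
mkdir -p pics; ls; python3 - <<'E'
from plant import manip
import cv2
print(manip.state(), manip.tip_reach)
for n in ("top","scene"):
    f=manip.grab_frame(n); cv2.imwrite(f"pics/{n}0.png",f["img"]); print(n,f["mtx"],f["R"],f["t"])
E
```

```text
pics
{'time': 0.0, 'joint_pos': array([ 1.06196487e+00,  5.33426906e-02,  1.61431741e+00,  4.91464162e-05,
        1.47602714e+00, -1.19006663e-01]), 'joint_vel': array([ 0.00076443, -0.00141292, -0.00038404,  0.00116784,  0.00140742,
        0.00074773]), 'joint_efforts': array([ 9.71000045e-04, -3.93697572e+01, -3.70168912e+01, -4.87105251e-05,
        7.22828656e-03,  3.57052636e-05]), 'tool_pos': array([0.23721393, 0.57758594, 0.2490578 ]), 'tool_rot': array([-3.46657179e-04,  1.93682793e-01,  9.81063646e-01, -9.88559353e-04]), 'contact_force': array([-0.88412537,  0.36067992, -0.25596288]), 'ft_torque': array([ 0.04327508, -0.01596623,  0.02328278]), 'grasp_force': 0.0, 'gripper_width': 0.9987612289358634} 0.019
top [[437.28175054   0.         275.36037111]
 [  0.         437.28175054 203.05024558]
 [  0.           0.           1.        ]] [[ 0.00694392 -0.99995897  0.0058174 ]
 [-0.97452106 -0.0080713  -0.22415075]
 [ 0.22418851 -0.00411269 -0.97453712]] [-0.01782651  0.55166029  1.31369737]
scene [[496.39927406   0.         277.50285185]
 [  0.         496.39927406 206.70303391]
 [  0.           0.           1.        ]] [[ 0.51324939  0.85796692 -0.02162949]
 [ 0.55228972 -0.34946919 -0.7568668 ]
 [-0.65692551  0.37651567 -0.65321116]] [-0.28441969 -0.28458746  1.74557658]
```

View pics/top0.png

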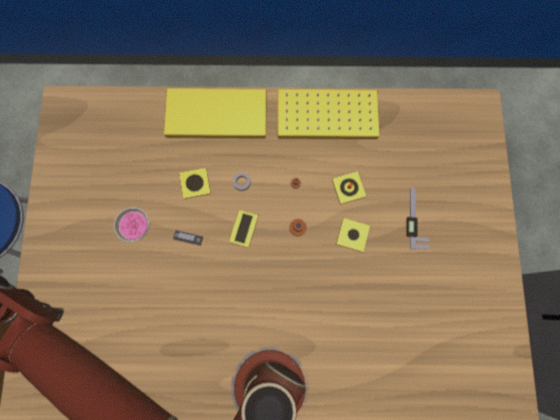

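View pics/scene0.png

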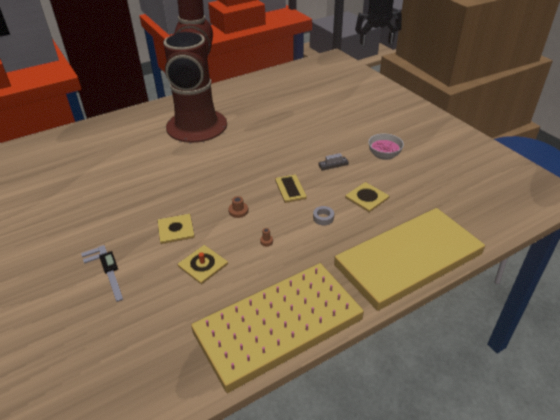

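The top view shows the large pad at (195,183), jaw pad (243,228), collar pad (349,187) and small pad (353,235). The collar is at (241,181), small electrode (295,183), large electrode (298,227), jaw (188,238), bowl (132,225) and calliper (412,218). The scene view confirms these, and both electrodes are standing upright.

```bash
cat > h.py <<'E'
import numpy as np, cv2
from plant import manip
from scipy.spatial.transform import Rotation as Ro
def ray(f,uv,z):
    uv=np.asarray(uv,float).reshape(-1,2)
    d=np.c_[uv,np.ones(len(uv))]@np.linalg.inv(f["mtx"]).T@f["R"]
    c=-f["R"].T@f["t"]; return c+d*((z-c[2])/d[:,2:3])
def proj(f,X):
    p=f["mtx"]@(f["R"]@np.asarray(X,float)+f["t"]); return p[:2]/p[2]
def rot():
    q=manip.state()["tool_rot"]; return Ro.from_quat(q[[1,2,3,0]])
E
python3 - <<'E'
from h import *
f=manip.grab_frame("top")
for n,uv,z in [("padL",(195,183),.012),("padJ",(243.5,228.5),.012),("padC",(349,187),.012),("padS",(353.5,235),.012),("collar",(241.5,181.5),.015),("eS",(295,183),.03),("eL",(298,227),.03),("jaw",(188,238),.02),("bowl",(132,225),.02),("cal",(412,218),.01)]:
    print(n,ray(f,uv,z)[0].round(3))
print(rot().as_matrix().round(3))
w=manip.grab_frame("wrist"); cv2.imwrite("pics/w0.png",w["img"])
s=manip.state(); c=-w["R"].T@w["t"]; print("cam in tool",rot().inv().apply(c-s["tool_pos"]), (w["R"]@rot().as_matrix()).round(3),w["mtx"])
E
```

```text
padL [0.629 0.252 0.012]
padJ [0.478 0.088 0.012]
padC [ 0.62  -0.256  0.012]
padS [ 0.46  -0.266  0.012]
collar [0.635 0.098 0.015]
eS [ 0.627 -0.077  0.03 ]
eL [ 0.482 -0.086  0.03 ]
jaw [0.445 0.264 0.02 ]
bowl [0.486 0.445 0.02 ]
cal [ 0.518 -0.459  0.01 ]
[[-0.925  0.38  -0.001]
 [ 0.38   0.925 -0.001]
 [ 0.    -0.002 -1.   ]]
cam in tool [ 0.07189391  0.00015782 -0.12388738] [[-0.     1.    -0.   ]
 [-0.959 -0.001 -0.282]
 [-0.282  0.     0.959]] [[374.04197124   0.         282.30978037]
 [  0.         374.04197124 213.88410992]
 [  0.           0.           1.        ]]
```

View pics/w0.png

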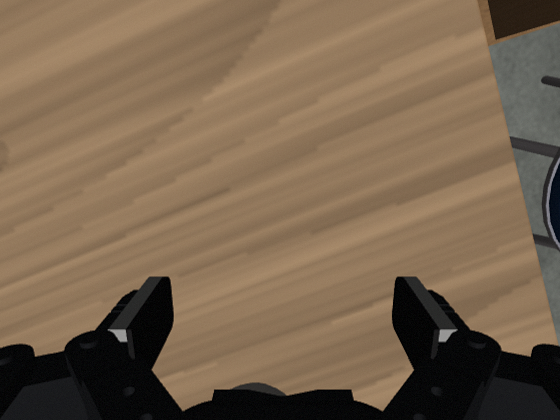

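The wrist view shows bare bench; the point below the TCP falls near image row 180, between the fingers. I'll turn the tool square to the world and hover over the middle.

{"api": "move_arm", "payload": {"rows": [[0,0,0,0,0,-5.6,1],[0,0,0,0,0,-5.6,1],[0,0,0,0,0,-5.6,1],[0,0,0,0,0,-5.5,1],[-1.64,-3.61,-0.94,0,0,0,1],[-1.64,-3.61,-0.94,0,0,0,1],[-1.64,-3.61,-0.94,0,0,0,1],[-1.64,-3.61,-0.94,0,0,0,1],[-1.64,-3.61,-0.94,0,0,0,1],[-1.64,-3.61,-0.94,0,0,0,1],[-1.64,-3.61,-0.94,0,0,0,1],[-1.64,-3.61,-0.94,0,0,0,1],[-1.64,-3.61,-0.94,0,0,0,1],[-1.64,-3.61,-0.94,0,0,0,1],[-1.64,-3.61,-0.94,0,0,0,1],[-1.64,-3.61,-0.94,0,0,0,1],[-1.64,-3.61,-0.94,0,0,0,1],[-1.64,-3.61,-0.94,0,0,0,1],[-1.64,-3.61,-0.94,0,0,0,1],[-1.64,-3.61,-0.94,0,0,0,1]]}}

```text
time: 1.87
tool_pos: [0.4998, -0.0017, 0.4011]
tool_rot: [0.0, 0.0, 1.0, 0.0]
contact_force: [1.0, -0.2, -0.2]
gripper_width: 0.994
grasp_force: 0.0
```

```bash
python3 - <<'E'
from h import *
w=manip.grab_frame("wrist"); cv2.imwrite("pics/w1.png",w["img"])
import pickle; pickle.dump(w,open("w1.pkl","wb"))
print(manip.state()["tool_pos"],rot().as_matrix().round(3),manip.state()["joint_pos"])
E
```

```text
[ 0.50224224 -0.00728259  0.40241663] [[-1.     0.007  0.003]
 [ 0.007  1.    -0.005]
 [-0.003 -0.005 -1.   ]] [-0.16033184 -0.28837355  1.67741615 -0.00471265  1.74841552 -1.72454928]
```

View pics/w1.png

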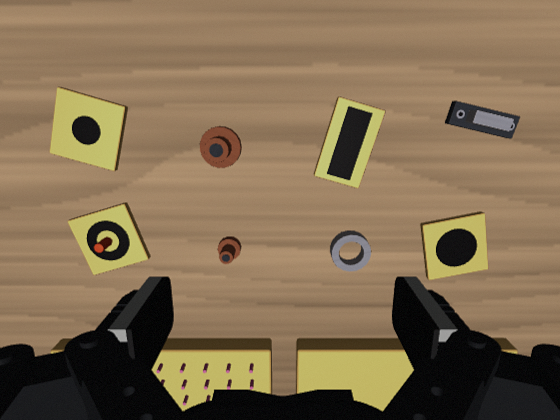

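The wrist view shows all eight things: small pad (87,130), large electrode (220,147), jaw pad (350,143), jaw (482,120), collar pad (108,240), small electrode (229,250), collar (350,250) and large pad (456,247). Next I'll measure them with masks.

```bash
cat >> h.py <<'E'
def big(m,box):
    x0,y0,x1,y1=box; k=np.zeros_like(m); k[y0:y1,x0:x1]=m[y0:y1,x0:x1]
    cs,_=cv2.findContours(k,cv2.RETR_EXTERNAL,cv2.CHAIN_APPROX_NONE)
    return max(cs,key=cv2.contourArea)
def flat(f,c,z): return (ray(f,c.reshape(-1,2)+0.,z)[:,:2]*1000).astype(np.float32)
def ell(f,c,z):  # ellipse fitted on the plane, mm
    e=cv2.fitEllipse(flat(f,c,z)); return np.round(e[0],1),np.round(e[1],1)
def rect(f,c,z):
    r=cv2.minAreaRect(flat(f,c,z)); b=cv2.boxPoints(r); e=max((b[1]-b[0],b[2]-b[1]),key=np.linalg.norm)
    return np.round(r[0],1),np.round(r[1],1),"long axis deg",round(float(np.degrees(np.arctan2(e[1],e[0]))%180),2)
E
python3 - <<'E'
from h import *
import pickle; w=pickle.load(open("w1.pkl","rb")); im=w["img"]; hsv=cv2.cvtColor(im,cv2.COLOR_BGR2HSV); H,S,V=cv2.split(hsv)
for p in [(87,130),(75,110),(60,125),(350,143),(330,170),(455,247),(220,135),(215,150),(225,160),(350,232),(350,250),(455,112),(490,120),(300,200),(229,245),(100,245)]: print(p,im[p[1],p[0]],hsv[p[1],p[0]])
yel=((H>22)&(H<35)&(S>100)&(V>150)).astype(np.uint8)
blk=(V<50).astype(np.uint8)
for n,b in dict(padS=(40,80,135,175),padC=(60,195,155,280),padJ=(305,90,395,195),padL=(410,205,500,285)).items():
    c=big(yel,b); k=big(blk,b); print(n,rect(w,c,.012)); print("  blk",(rect if n=="padJ" else ell)(w,k,.012))
E
```

```text
(87, 130) [21 21 20] [90 12 21]
(75, 110) [107 189 196] [ 28 116 196]
(60, 125) [103 186 194] [ 27 120 194]
(350, 143) [26 25 26] [150  10  26]
(330, 170) [29 28 30] [165  17  30]
(455, 247) [17 17 17] [ 0  0 17]
(220, 135) [ 48  69 119] [  9 152 119]
(215, 150) [57 50 48] [113  40  57]
(225, 160) [ 51  73 126] [  9 152 126]
(350, 232) [47 46 48] [165  11  48]
(350, 250) [100 129 157] [ 15  93 157]
(455, 112) [51 46 44] [111  35  51]
(490, 120) [145 135 137] [126  18 145]
(300, 200) [102 131 160] [ 15  92 160]
(229, 245) [14 24 42] [ 11 170  42]
(100, 245) [ 43  77 183] [  7 195 183]
padS (array([ 461.6, -264. ]), array([87.7, 88.8]), 'long axis deg', 163.74)
  blk (array([ 461.7, -264.7]), array([35. , 35.8]))
padC (array([ 619. , -255.8]), array([88.8, 87.8]), 'long axis deg', 16.76)
  blk (array([ 619.4, -256.3]), array([58.8, 59.3]))
padJ (array([480.4,  88.8]), array([ 64.2, 108.6]), 'long axis deg', 163.98)
  blk (array([480.3,  88.7]), array([32.6, 92.7]), 'long axis deg', 164.11)
padL (array([630.9, 253.7]), array([88.3, 88. ]), 'long axis deg', 11.74)
  blk (array([631.3, 253.8]), array([56.6, 57.4]))
```

Pad sizes match the given ones. Now the objects, in the same frame.

```bash
cat > obj.py <<'E'
from h import *
def objs(w,boxes):
    im=w["img"]; H,S,V=cv2.split(cv2.cvtColor(im,cv2.COLOR_BGR2HSV)); L=cv2.split(cv2.cvtColor(im,cv2.COLOR_BGR2LAB)); u=lambda m:m.astype(np.uint8)
    for n,b in boxes.items():
        if n[0]=="e":
            c=big(u((S<100)&(V<90)),b); print(n,"dot z44",ell(w,c,.044),"px",np.mean(c,0))
            c=big(u(((H<12)|(H>170))&(S>115)),b); print("  copper all, z14",ell(w,cv2.convexHull(c),.014))
        if n=="collar":
            c=big(u(S<55),b); print(n,"z22",ell(w,cv2.convexHull(c),.022))
        if n=="jaw":
            c=big(u(S<60),b); print(n,"bar z14",rect(w,c,.014))
            c=big(u((S<60)&(V>100)),b); print("  rib z36",rect(w,c,.036))
E
python3 - <<'E'
from obj import *
import pickle; w=pickle.load(open("w1.pkl","rb"))
objs(w,dict(eL=(190,115,255,180),eS=(205,225,255,275),collar=(315,220,385,285),jaw=(435,90,530,150)))
im=w["img"]
crop=lambda x,y,a:cv2.resize(im[y:y+a,x:x+a],(380,380),interpolation=cv2.INTER_NEAREST)
cv2.imwrite("pics/c1.png",np.hstack([crop(190,115,64),crop(435,70,95)]))
E
```

```text
eL dot z44 (array([484.7, -86.1]), array([16. , 16.7])) px [[215.7027027  149.86486486]]
  copper all, z14 (array([484.1, -85.4]), array([54.7, 55.9]))
eS dot z44 (array([633.3, -80.2]), array([ 8.9, 10.5])) px [[225.31578947 257.73684211]]
  copper all, z14 (array([633. , -80.3]), array([32.2, 43.4]))
collar z22 (array([632.7,  96.7]), array([57.3, 64.5]))
jaw bar z14 (array([448.5, 264.2]), array([94.6, 29.6]), 'long axis deg', 77.18)
  rib z36 (array([449.3, 268.7]), array([53.6, 15.9]), 'long axis deg', 76.83)
```

View pics/c1.png

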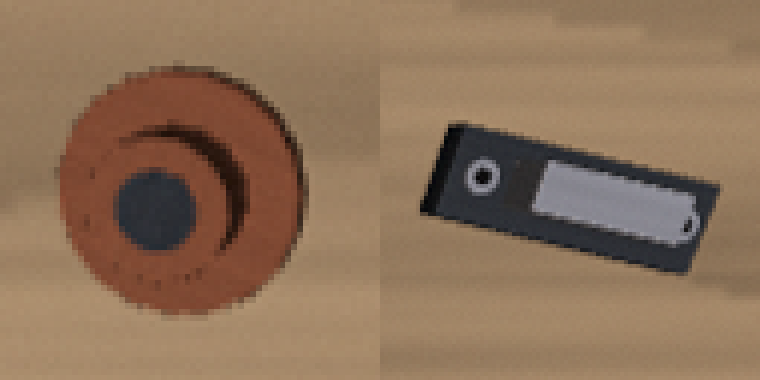

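The crop shows the large electrode upright with its dot centred on the stem, and the jaw with its bright rib and two screws. All sizes agree with the given ones. I'll go above the large electrode.

{"api": "move_arm", "payload": {"rows": [[0.25,-1.13,3.71,0,0,0,1],[0.25,-1.13,3.71,0,0,0,1],[0.25,-1.13,3.71,0,0,0,1],[0.25,-1.13,3.71,0,0,0,1],[0.25,-1.13,3.71,0,0,0,1],[0.25,-1.13,3.71,0,0,0,1],[0.25,-1.13,3.71,0,0,0,1],[0,0,0,0,0,0,1],[0,0,0,0,0,0,1],[0,0,0,0,0,0,1]]}}

```text
time: 2.75
tool_pos: [0.4832, -0.0788, 0.143]
tool_rot: [0.001, 0.0, 1.0, -0.0]
contact_force: [0.2, -0.5, -0.2]
gripper_width: 1.004
grasp_force: 0.0
```

```bash
cat >> obj.py <<'E'
def at(w,X,m):  # box of half-width m mm around a bench point
    u,v=proj(w,X); k=w["mtx"][0,0]*m/1000/(w["R"]@np.asarray(X)+w["t"])[2]
    return tuple(int(max(0,q)) for q in (u-k,v-k,u+k,v+k))
def here(): 
    s=manip.state(); print("tcp mm",(s["tool_pos"]*1000).round(1),"yaw",np.degrees(np.arctan2(*rot().as_matrix()[[1,0],0])).round(2),"t",round(s["time"],2))
def go(xyz): # cm in tool axes to a target in mm
    print("tool shift cm",(rot().inv().apply(np.array(xyz)/1000-manip.state()["tool_pos"])*100).round(2))
E
python3 - <<'E'
from obj import *
here(); w=manip.grab_frame("wrist"); here()
objs(w,dict(eL=at(w,(.4845,-.086,.03),36)))
E
```

```text
tcp mm [483.2 -78.8 143. ] yaw 179.96 t 2.75
tcp mm [483.9 -78.9 144.1] yaw 179.99 t 2.8
eL dot z44 (array([485. , -86.2]), array([16.9, 17.1])) px [[269.95945946 225.5       ]]
  copper all, z14 (array([483.7, -86.1]), array([54.9, 56.7]))
```

{"api": "move_arm", "payload": {"rows": [[-0.03,-0.15,2.5,0,0,0,1],[-0.03,-0.15,2.5,0,0,0,1],[-0.03,-0.15,2.5,0,0,0,1],[-0.03,-0.15,1.5,0,0,0,1],[-0.03,-0.13,1.0,0,0,0,1],[0,0,0.4,0,0,0,1],[0,0,0,0,0,0,1],[0,0,0,0,0,0,-1],[0,0,0,0,0,0,-1],[0,0,0,0,0,0,-1],[0,0,0,0,0,0,-1],[0,0,0,0,0,0,-1],[0,0,0,0,0,0,-1],[0,0,0,0,0,0,-1],[0,0,0,0,0,0,-1],[0,0,0,0,0,0,-1]]}}

```text
time: 4.13
tool_pos: [0.4843, -0.0865, 0.0381]
tool_rot: [0.001, 0.0, 1.0, -0.0]
contact_force: [-0.6, -0.4, 6.2]
gripper_width: 0.351
grasp_force: 59.8
```

{"api": "move_arm", "payload": {"rows": [[0,0,-1.5,0,0,0,-1],[0,0,-3.0,0,0,0,-1],[0,0,-3.7,0,0,0,-1],[-1.84,3.08,-0.5,0,0,0,-1],[-1.84,3.08,-0.5,0,0,0,-1],[-1.84,3.08,-0.5,0,0,0,-1],[-1.84,3.08,-0.5,0,0,0,-1],[-1.84,3.08,0,0,0,0,-1],[-1.84,3.08,0,0,0,0,-1],[-1.84,3.08,0,0,0,0,-1],[-1.84,3.08,0,0,0,0,-1],[0,0,0,0,0,0,-1],[0,0,0,0,0,0,-1],[0,0,0,0,0,0,-1],[0,0,0,0,0,0,-1]]}}

```text
time: 5.38
tool_pos: [0.6294, 0.1593, 0.1373]
tool_rot: [-0.002, 0.001, 1.0, -0.0]
contact_force: [0.3, -0.8, -5.9]
gripper_width: 0.35
grasp_force: 61.2
```

```bash
cat >> obj.py <<'E'
def pad(w,n,X,m):
    b=at(w,X,m); H,S,V=cv2.split(cv2.cvtColor(w["img"],cv2.COLOR_BGR2HSV)); u=lambda m:m.astype(np.uint8)
    c=big(u((H>22)&(H<35)&(S>100)&(V>150)),b); k=big(u(V<50),b)
    print(n,rect(w,c,.012)); print("  blk",(rect if n=="padJ" else ell)(w,k,.012))
E
python3 - <<'E'
from obj import *
here(); print(manip.state()["contact_force"]); w=manip.grab_frame("wrist"); cv2.imwrite("pics/w2.png",w["img"]); pad(w,"padL",(.631,.2538,.012),55)
E
```

```text
tcp mm [629.4 159.3 137.3] yaw 179.92 t 5.38
[ 0.27446578 -0.81386939 -5.92787254]
padL (array([630.9, 253.3]), array([87.9, 88. ]), 'long axis deg', 101.7)
  blk (array([631.2, 253.6]), array([58.5, 58.7]))
```

View pics/w2.png

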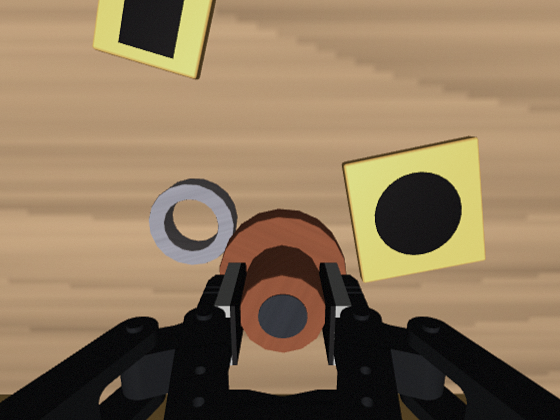

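The picture shows the electrode held upright, with its dot at (283,316), the large pad's disc at (418,213) and the collar at (193,221). I'll measure the held dot against the disc.

```bash
cat >> obj.py <<'E'
def held(w,h,uv,r,smax=100,vmax=90): # held dot: h = TCP height above dot at grasp is -h
    H,S,V=cv2.split(cv2.cvtColor(w["img"],cv2.COLOR_BGR2HSV))
    z=manip.state()["tool_pos"][2]+h; c=big(((S<smax)&(V<vmax)).astype(np.uint8),(uv[0]-r,uv[1]-r,uv[0]+r,uv[1]+r))
    print("held",ell(w,c,z),"z",z)
E
python3 - <<'E'
from obj import *
w=manip.grab_frame("wrist"); here(); held(w,.0059,(283,316),28); pad(w,"padL",(.631,.2538,.012),55)
E
```

```text
tcp mm [630.  159.1 138.3] yaw 179.88 t 5.48
held (array([630.6, 159.4]), array([17.2, 17.2])) z 0.14421812751718907
padL (array([630.9, 253.3]), array([87.9, 88. ]), 'long axis deg', 101.76)
  blk (array([631.2, 253.6]), array([58.4, 58.8]))
```

{"api": "move_arm", "payload": {"rows": [[-0.05,3.14,0,0,0,0,-1],[0,3.14,0,0,0,0,-1],[0,3.14,0.5,0,0,0,-1],[0,0,2.5,0,0,0,-1],[0,0,2.5,0,0,0,-1],[0,0,1.5,0,0,0,-1],[0,0,0.9,0,0,0,-1],[0,0,0.5,0,0,0,-1],[0,0,0,0,0,0,-1],[0,0,0,0,0,0,-1],[0,0,0,0,0,0,-1]]}}

```text
time: 6.4
tool_pos: [0.6328, 0.2544, 0.057]
tool_rot: [0.002, 0.001, 1.0, 0.0]
contact_force: [-0.2, -0.1, -5.6]
gripper_width: 0.352
grasp_force: 61.9
```

```bash
python3 - <<'E'
from obj import *
w=manip.grab_frame("wrist"); here(); held(w,.0059,(283,316),28); pad(w,"padL",(.631,.2538,.012),55); print(manip.state()["contact_force"])
E
```

```text
tcp mm [632.8 254.6  57. ] yaw 179.94 t 6.45
held (array([634. , 254.7]), array([17.3, 17.4])) z 0.06292646189815679
padL (array([630.6, 253. ]), array([87.4, 88.1]), 'long axis deg', 101.66)
  blk (array([670.1, 253.9]), array([ 70.4, 115.1]))
[ 0.25244106  0.48047051 -5.14109015]
```

{"api": "move_arm", "payload": {"rows": [[0.2,-0.12,0.2,0,0,0,-1],[0,0,0,0,0,0,-1],[0,0,0,0,0,0,-1],[0,0,0,0,0,0,-1],[0,0,0,0,0,0,-1]]}}

```text
time: 6.87
tool_pos: [0.6294, 0.2533, 0.0531]
tool_rot: [0.0, 0.0, 1.0, 0.0]
contact_force: [0.1, -0.1, -5.4]
gripper_width: 0.351
grasp_force: 61.9
```

```bash
python3 - <<'E'
from obj import *
for i in range(3):
    w=manip.grab_frame("wrist"); here(); held(w,.0059,(283,316),28); pad(w,"padL",(.631,.2538,.012),55); print(manip.state()["contact_force"])
cv2.imwrite("pics/w3.png",w["img"])
E
```

```text
tcp mm [629.4 253.3  53.1] yaw 179.97 t 6.92
held (array([630.7, 253.5]), array([17.3, 17.4])) z 0.05896396458779572
padL (array([629.6, 252.8]), array([85.2, 88.1]), 'long axis deg', 101.66)
  blk (array([668.3, 253.3]), array([ 76.9, 115.6]))
[-0.91520822 -0.22238809 -5.34844495]
tcp mm [629.4 253.3  53.1] yaw 179.97 t 6.97
held (array([630.7, 253.5]), array([17.4, 17.4])) z 0.05895836038966767
padL (array([629.5, 252.8]), array([85.2, 88.1]), 'long axis deg', 101.66)
  blk (array([668.2, 253.3]), array([ 76.9, 115.6]))
[ 0.72263815  0.18350153 -6.03601311]
tcp mm [629.4 253.3  53. ] yaw 179.97 t 7.02
held (array([630.6, 253.5]), array([17.3, 17.4])) z 0.05894019755662611
padL (array([629.6, 252.8]), array([85.2, 88.1]), 'long axis deg', 101.71)
  blk (array([668.2, 253.3]), array([ 77. , 115.5]))
[ 0.92146089 -0.02014105 -5.43477829]
```

View pics/w3.png

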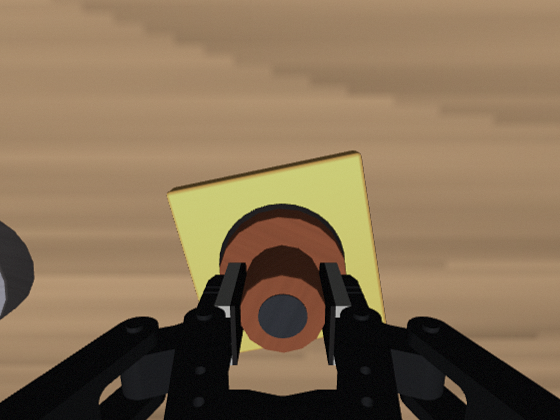

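The electrode is held over the large pad's disc, with its dot at (283,316) and a slim even rim of disc showing. The numbers agree within 1 mm, so I'll lower it gently.

{"api": "move_arm", "payload": {"rows": [[0,0,0.15,0,0,0,-1],[0,0,0,0,0,0,-1],[0,0,0.1,0,0,0,-1],[0,0,0,0,0,0,-1],[0,0,0.05,0,0,0,-1],[0,0,0,0,0,0,-1],[0,0,0,0,0,0,-1]]}}

```text
time: 7.6
tool_pos: [0.6294, 0.2533, 0.0502]
tool_rot: [-0.0, 0.0, 1.0, -0.0]
contact_force: [-1.5, -0.7, -4.5]
gripper_width: 0.351
grasp_force: 62.1
```

{"api": "move_arm", "payload": {"rows": [[0,0,0.05,0,0,0,-1],[0,0,0,0,0,0,-1],[0,0,0,0,0,0,-1]]}}

```text
time: 7.85
tool_pos: [0.6295, 0.2533, 0.0502]
tool_rot: [-0.0, 0.0, 1.0, -0.0]
contact_force: [-2.8, -1.4, 1.3]
gripper_width: 0.352
grasp_force: 62.4
```

{"api": "move_arm", "payload": {"rows": [[0,0,0,0,0,0,-0.1],[0,0,0,0,0,0,0.2],[0,0,0,0,0,0,0.6],[0,0,0,0,0,0,1],[0,0,0,0,0,0,1],[0,0,0,0,0,0,1],[0,0,-1.0,0,0,0,1],[0,0,-2.0,0,0,0,1],[0,0,-3.0,0,0,0,1],[0,0,-3.0,0,0,0,1],[0,0,0,0,0,0,1],[0,0,0,0,0,0,1],[0,0,0,0,0,0,1],[0,0,0,0,0,0,1]]}}

```text
time: 9.02
tool_pos: [0.6285, 0.253, 0.1381]
tool_rot: [-0.001, 0.0, 1.0, -0.0]
contact_force: [0.4, -0.2, -0.1]
gripper_width: 1.003
grasp_force: 0.0
```

```bash
python3 - <<'E'
from obj import *
w=manip.grab_frame("wrist"); here()
im=w["img"]; H,S,V=cv2.split(cv2.cvtColor(im,cv2.COLOR_BGR2HSV)); b=at(w,(.631,.2535,.03),36)
c=big(((S<100)&(V<90)&(S>25)).astype(np.uint8),at(w,(.631,.2535,.056),12)); print("dot z56",ell(w,c,.056))
c=big(((H<12)&(S>115)).astype(np.uint8),b); print("copper z26",ell(w,cv2.convexHull(c),.026))
pad(w,"padL",(.631,.2535,.012),55)
go((633,-80,144))
E
```

```text
tcp mm [628.4 253.  137.7] yaw 179.96 t 9.07
dot z56 (array([630.6, 253.8]), array([16.7, 17. ]))
copper z26 (array([629. , 253.7]), array([54.6, 57.3]))
padL (array([630.9, 253.2]), array([87.8, 87.9]), 'long axis deg', 101.73)
  blk (array([663.1, 254.2]), array([45.5, 83.8]))
tool shift cm [ -0.48 -33.3   -0.61]
```

{"api": "move_arm", "payload": {"rows": [[-0.05,-2.5,0,0,0,0,1],[-0.05,-3.8,0,0,0,0,1],[-0.05,-3.8,0,0,0,0,1],[-0.05,-3.8,0,0,0,0,1],[-0.05,-3.8,0,0,0,0,1],[-0.05,-3.8,0,0,0,0,1],[-0.05,-3.8,0,0,0,0,1],[-0.05,-3.8,0,0,0,0,1],[-0.05,-2.7,0,0,0,0,1],[0,-1.5,0,0,0,0,1],[0,0,0,0,0,0,1],[0,0,0,0,0,0,1],[0,0,0,0,0,0,1],[0,0,0,0,0,0,1],[0,0,0,0,0,0,1],[0,0,0,0,0,0,1]]}}

```text
time: 10.4
tool_pos: [0.6338, -0.0785, 0.1395]
tool_rot: [-0.0, -0.001, 1.0, 0.0]
contact_force: [0.1, -0.2, -0.2]
gripper_width: 1.004
grasp_force: 0.0
```

```bash
python3 - <<'E'
from obj import *
w=manip.grab_frame("wrist"); here()
objs(w,dict(eS=at(w,(.633,-.080,.03),28)))
E
```

```text
tcp mm [633.8 -78.7 139.5] yaw -179.95 t 10.45
eS dot z44 (array([633.3, -80.3]), array([10.4, 10.5])) px [[278.74468085 224.27659574]]
  copper all, z14 (array([633.3, -80.3]), array([32.7, 39. ]))
```

{"api": "move_arm", "payload": {"rows": [[0.05,-0.16,2.5,0,0,0,1],[0,0,2.5,0,0,0,1],[0,0,2.5,0,0,0,1],[0,0,1.5,0,0,0,1],[0,0,0.8,0,0,0,1],[0,0,0.35,0,0,0,1],[0,0,0,0,0,0,1],[0,0,0,0,0,0,-1],[0,0,0,0,0,0,-1],[0,0,0,0,0,0,-1],[0,0,0,0,0,0,-1],[0,0,0,0,0,0,-1],[0,0,0,0,0,0,-1],[0,0,0,0,0,0,-1],[0,0,0,0,0,0,-1],[0,0,0,0,0,0,-1],[0,0,0,0,0,0,-1]]}}

```text
time: 11.87
tool_pos: [0.6337, -0.0814, 0.0388]
tool_rot: [0.001, 0.0, 1.0, -0.0]
contact_force: [-0.6, 0.9, 5.4]
gripper_width: 0.213
grasp_force: 58.8
```

{"api": "move_arm", "payload": {"rows": [[0,0,-1.5,0,0,0,-1],[0,0,-3.5,0,0,0,-1],[0,0,-3.5,0,0,0,-1],[2.0,-0.8,-1.6,0,0,0,-1],[3.3,-1.8,0,0,0,0,-1],[3.3,-1.8,0,0,0,0,-1],[3.3,-1.8,0,0,0,0,-1],[3.3,-1.8,0,0,0,0,-1],[2.0,-0.8,0,0,0,0,-1],[0,0,0,0,0,0,-1],[0,0,0,0,0,0,-1],[0,0,0,0,0,0,-1],[0,0,0,0,0,0,-1],[0,0,0,0,0,0,-1],[0,0,0,0,0,0,-1]]}}

```text
time: 13.12
tool_pos: [0.4618, -0.1688, 0.139]
tool_rot: [-0.0, -0.0, 1.0, 0.0]
contact_force: [0.1, 0.3, -2.3]
gripper_width: 0.209
grasp_force: 58.9
```

```bash
python3 - <<'E'
from obj import *
w=manip.grab_frame("wrist"); here(); held(w,.0052,(283,316),18); pad(w,"padS",(.4616,-.2644,.012),58)
E
```

```text
tcp mm [ 461.7 -168.9  139. ] yaw -179.98 t 13.17
held (array([ 461.9, -168.6]), array([10.7, 10.8])) z 0.1441597804368491
padS (array([ 461.7, -264.7]), array([87.8, 87.8]), 'long axis deg', 73.66)
  blk (array([ 462., -265.]), array([36.4, 36.6]))
```

{"api": "move_arm", "payload": {"rows": [[0,-2.5,0,0,0,0,-1],[0,-3.6,0,0,0,0,-1],[0,-2.52,0.5,0,0,0,-1],[0,-1.0,2.5,0,0,0,-1],[0,0,2.5,0,0,0,-1],[0,0,1.6,0,0,0,-1],[0,0,0.9,0,0,0,-1],[0,0,0.5,0,0,0,-1],[0,0,0,0,0,0,-1],[0,0,0,0,0,0,-1],[0,0,0,0,0,0,-1],[0,0,0,0,0,0,-1],[0,0,0,0,0,0,-1],[0,0,0,0,0,0,-1]]}}

```text
time: 14.33
tool_pos: [0.4615, -0.2657, 0.0548]
tool_rot: [0.001, 0.0, 1.0, -0.0]
contact_force: [-0.2, -0.5, -3.1]
gripper_width: 0.208
grasp_force: 59.2
```

```bash
python3 - <<'E'
from obj import *
w=manip.grab_frame("wrist"); here(); held(w,.0052,(283,316),18); pad(w,"padS",(.4616,-.2647,.012),58)
E
```

```text
tcp mm [ 461.4 -265.6   54.6] yaw 179.97 t 14.38
held (array([ 461.7, -265.4]), array([10.7, 10.8])) z 0.05979346209767036
padS (array([ 461.7, -264.8]), array([87.9, 87.8]), 'long axis deg', 73.72)
  blk (array([ 499. , -265.1]), array([ 90.3, 120.3]))
```

Centred within 0.6 mm; lower by 3.8 mm.

{"api": "move_arm", "payload": {"rows": [[0,0.05,0.2,0,0,0,-1],[0,0,0,0,0,0,-1],[0,0,0.1,0,0,0,-1],[0,0,0,0,0,0,-1],[0,0,0.05,0,0,0,-1],[0,0,0,0,0,0,-1],[0,0,0.05,0,0,0,-1],[0,0,0,0,0,0,-1],[0,0,0,0,0,0,-1]]}}

```text
time: 15.13
tool_pos: [0.4612, -0.2649, 0.0508]
tool_rot: [-0.0, 0.0, 1.0, 0.0]
contact_force: [-2.5, 2.5, 6.1]
gripper_width: 0.211
grasp_force: 59.9
```

{"api": "move_arm", "payload": {"rows": [[0,0,0,0,0,0,-0.3],[0,0,0,0,0,0,0.1],[0,0,0,0,0,0,0.6],[0,0,0,0,0,0,1],[0,0,0,0,0,0,1],[0,0,0,0,0,0,1],[0,0,0,0,0,0,1],[0,0,-1.0,0,0,0,1],[0,0,-2.0,0,0,0,1],[0,0,-3.0,0,0,0,1],[0,0,-3.0,0,0,0,1],[0,0,0,0,0,0,1],[0,0,0,0,0,0,1],[0,0,0,0,0,0,1],[0,0,0,0,0,0,1]]}}

```text
time: 16.38
tool_pos: [0.4603, -0.2643, 0.1387]
tool_rot: [-0.001, 0.0, 1.0, 0.001]
contact_force: [-0.8, 0.2, -0.4]
gripper_width: 1.003
grasp_force: 0.0
```

```bash
python3 - <<'E'
from obj import *
w=manip.grab_frame("wrist"); here()
c=big((cv2.cvtColor(w["img"],cv2.COLOR_BGR2GRAY)<75).astype(np.uint8),at(w,(.4615,-.265,.056),8)); print("dot z56",ell(w,c,.056))
pad(w,"padS",(.4616,-.2647,.012),58)
go((633,97,140))
E
```

```text
tcp mm [ 460.2 -264.3  138.4] yaw 179.96 t 16.43
dot z56 (array([ 460.9, -264.6]), array([11. , 11.4]))
padS (array([ 461.8, -264.6]), array([88.1, 87.8]), 'long axis deg', 73.71)
  blk (array([ 469.8, -264.2]), array([20.4, 26.9]))
tool shift cm [-17.25  36.14  -0.13]
```

Small electrode is placed within about 0.9 mm. Now to the collar.

{"api": "move_arm", "payload": {"rows": [[-0.85,1.74,0,0,0,0,1],[-1.7,3.6,0,0,0,0,1],[-1.7,3.6,0,0,0,0,1],[-1.7,3.6,0,0,0,0,1],[-1.7,3.6,0,0,0,0,1],[-1.7,3.6,0,0,0,0,1],[-1.7,3.6,0,0,0,0,1],[-1.7,3.6,0,0,0,0,1],[-1.7,3.6,0,0,0,0,1],[-1.7,3.6,0,0,0,0,1],[-1.1,2.0,0,0,0,0,1],[0,0,0,0,0,0,1],[0,0,0,0,0,0,1],[0,0,0,0,0,0,1],[0,0,0,0,0,0,1],[0,0,0,0,0,0,1],[0,0,0,0,0,0,1]]}}

```text
time: 17.85
tool_pos: [0.6335, 0.0952, 0.1399]
tool_rot: [-0.0, 0.001, 1.0, -0.0]
contact_force: [0.6, -0.1, 0.2]
gripper_width: 0.997
grasp_force: 0.0
```

```bash
python3 - <<'E'
from obj import *
w=manip.grab_frame("wrist"); here(); cv2.imwrite("pics/w4.png",w["img"])
objs(w,dict(collar=at(w,(.633,.097,.015),42)))
E
```

```text
tcp mm [633.6  95.4 140. ] yaw 179.89 t 17.9
collar z22 (array([634.2,  97.9]), array([56.9, 60. ]))
```

View pics/w4.png

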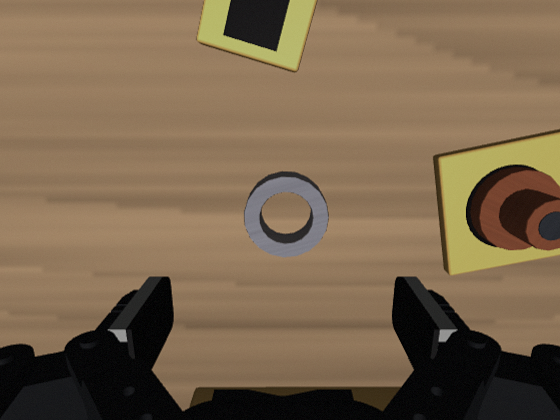

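The picture shows the collar at (286,215), its lit top face separate from the dark wall, and the large electrode standing on its disc on the right. I'll measure the top face only.

```bash
cat >> obj.py <<'E'
def ring(w,X,m,z):
    H,S,V=cv2.split(cv2.cvtColor(w["img"],cv2.COLOR_BGR2HSV)); b=at(w,X,m)
    c=big(((S<55)&(V>85)).astype(np.uint8),b); print("collar top",ell(w,cv2.convexHull(c),z))
E
python3 - <<'E'
from obj import *
w=manip.grab_frame("wrist"); here(); ring(w,(.6335,.097,.015),40,.022)
E
```

```text
tcp mm [633.7  95.6 140.1] yaw 179.9 t 17.95
collar top (array([635.6,  97.9]), array([56.6, 56.9]))
```

{"api": "move_arm", "payload": {"rows": [[-0.19,0.23,2.5,0,0,0,1],[0,0,3.0,0,0,0,1],[0,0,2.8,0,0,0,1],[0,0,2.0,0,0,0,1],[0,0,1.0,0,0,0,1],[0,0,0.4,0,0,0,1],[0,0,0.1,0,0,0,1],[0,0,0,0,0,0,1],[0,0,0,0,0,0,-1],[0,0,0,0,0,0,-1],[0,0,0,0,0,0,-1],[0,0,0,0,0,0,-1],[0,0,0,0,0,0,-1],[0,0,0,0,0,0,-1],[0,0,0,0,0,0,-1],[0,0,0,0,0,0,-1]]}}

```text
time: 19.28
tool_pos: [0.6374, 0.0987, 0.0243]
tool_rot: [0.002, 0.0, 1.0, -0.0]
contact_force: [-0.5, -0.6, 5.8]
gripper_width: 0.644
grasp_force: 65.1
```

{"api": "move_arm", "payload": {"rows": [[0,0,-0.5,0,0,0,-1],[0,0,-1.5,0,0,0,-1],[0,0,-3.0,0,0,0,-1],[0,0,-3.5,0,0,0,-1],[0.2,-1.8,-3.0,0,0,0,-1],[0.2,-3.5,0,0,0,0,-1],[0.2,-3.7,0,0,0,0,-1],[0.2,-3.7,0,0,0,0,-1],[0.2,-3.7,0,0,0,0,-1],[0.2,-3.7,0,0,0,0,-1],[0.2,-3.7,0,0,0,0,-1],[0.2,-2.1,0,0,0,0,-1],[0.2,0,0,0,0,0,-1],[0,0,0,0,0,0,-1],[0,0,0,0,0,0,-1],[0,0,0,0,0,0,-1],[0,0,0,0,0,0,-1],[0,0,0,0,0,0,-1]]}}

```text
time: 20.78
tool_pos: [0.6177, -0.1591, 0.137]
tool_rot: [-0.0, -0.001, 1.0, 0.0]
contact_force: [0.5, 0.2, -2.4]
gripper_width: 0.643
grasp_force: 64.6
```

```bash
python3 - <<'E'
from obj import *
w=manip.grab_frame("wrist"); here(); cv2.imwrite("pics/w5.png",w["img"]); pad(w,"padC",(.619,-.256,.012),58); print(manip.state()["contact_force"])
E
```

```text
tcp mm [ 617.7 -159.3  137. ] yaw -179.95 t 20.83
padC (array([ 619.3, -256.1]), array([88. , 87.8]), 'long axis deg', 16.74)
  blk (array([ 619.5, -256.6]), array([60.5, 60.7]))
[ 0.3820701  -0.39031178 -3.08830903]
```

View pics/w5.png

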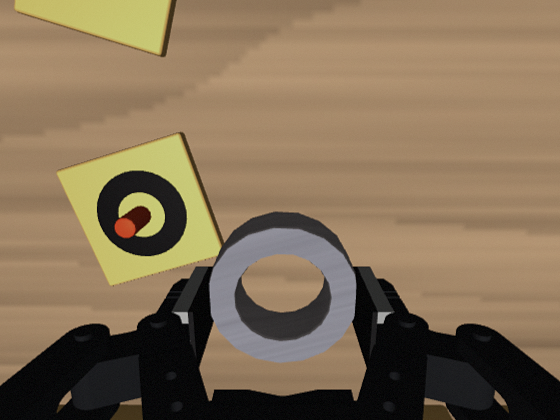

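The picture shows the collar held level, its top ring centred near (283,295), and the collar pad on the left with its ring at (142,213) and post top at (125,228).

```bash
cat >> obj.py <<'E'
def heldring(w,box=(209,222,357,365)):
    H,S,V=cv2.split(cv2.cvtColor(w["img"],cv2.COLOR_BGR2HSV)); z=manip.state()["tool_pos"][2]-.0023
    m=((S<55)&(V>85)).astype(np.uint8); m=cv2.morphologyEx(m,cv2.MORPH_OPEN,np.ones((7,7)))
    c=big(m,box); print("held ring",ell(w,cv2.convexHull(c),z),cv2.boundingRect(c))
E
python3 - <<'E'
from obj import *
w=manip.grab_frame("wrist"); here(); heldring(w); pad(w,"padC",(.619,-.256,.012),58)
H,S,V=cv2.split(cv2.cvtColor(w["img"],cv2.COLOR_BGR2HSV)); c=big(((H<10)&(S>150)&(V>130)).astype(np.uint8),at(w,(.619,-.256,.03),30)); print("post top z42",ell(w,c,.042))
E
```

```text
tcp mm [ 617.7 -159.5  137. ] yaw -179.97 t 20.88
held ring (array([ 616.3, -159. ]), array([56.4, 56.8])) (209, 228, 147, 135)
padC (array([ 619.3, -256.1]), array([87.9, 87.8]), 'long axis deg', 16.72)
  blk (array([ 619.5, -256.6]), array([60.5, 60.6]))
post top z42 (array([ 619.2, -256.1]), array([12.2, 12.5]))
```

{"api": "move_arm", "payload": {"rows": [[-0.1,-2.0,0,0,0,0,-1],[-0.1,-3.6,0,0,0,0,-1],[-0.1,-3.0,0,0,0,0,-1],[0,-1.12,1.0,0,0,0,-1],[0,0,2.5,0,0,0,-1],[0,0,1.8,0,0,0,-1],[0,0,0.9,0,0,0,-1],[0,0,0,0,0,0,-1],[0,0,0,0,0,0,-1],[0,0,0,0,0,0,-1],[0,0,0,0,0,0,-1],[0,0,0,0,0,0,-1],[0,0,0,0,0,0,-1]]}}

```text
time: 21.97
tool_pos: [0.6212, -0.2577, 0.0763]
tool_rot: [0.001, 0.0, 1.0, -0.0]
contact_force: [0.1, -0.8, -2.9]
gripper_width: 0.644
grasp_force: 64.7
```

```bash
python3 - <<'E'
from obj import *
w=manip.grab_frame("wrist"); here(); heldring(w); pad(w,"padC",(.619,-.256,.012),58)
E
```

```text
tcp mm [ 621.  -257.7   76. ] yaw 179.97 t 22.02
held ring (array([ 620. , -257.4]), array([56.5, 57. ])) (209, 228, 147, 135)
padC (array([ 615.7, -257.5]), array([80. , 88.1]), 'long axis deg', 106.72)
  blk (array([ 537.1, -252. ]), array([ 93.9, 138.9]))
```

{"api": "move_arm", "payload": {"rows": [[0.07,0.11,0.3,0,0,0,-1],[0,0,0.8,0,0,0,-1],[0,0,0.9,0,0,0,-1],[0,0,0.8,0,0,0,-1],[0,0,0.5,0,0,0,-1],[0,0,0.3,0,0,0,-1],[0,0,0,0,0,0,-1],[0,0,0,0,0,0,-1],[0,0,0,0,0,0,-1],[0,0,0,0,0,0,-1],[0,0,0,0,0,0,-1]]}}

```text
time: 22.93
tool_pos: [0.6202, -0.2567, 0.0397]
tool_rot: [0.0, 0.0, 1.0, -0.0]
contact_force: [-1.0, 1.2, -3.5]
gripper_width: 0.643
grasp_force: 64.7
```

```bash
python3 - <<'E'
from obj import *
w=manip.grab_frame("wrist"); here(); heldring(w)
E
```

```text
tcp mm [ 620.1 -256.6   39.6] yaw 179.97 t 22.98
held ring (array([ 618.9, -256.3]), array([56.4, 56.8])) (210, 228, 146, 135)
```

{"api": "move_arm", "payload": {"rows": [[-0.03,0,0.2,0,0,0,-1],[0,0,0,0,0,0,-1],[0,0,0.1,0,0,0,-1],[0,0,0,0,0,0,-1],[0,0,0.05,0,0,0,-1],[0,0,0,0,0,0,-1],[0,0,0,0,0,0,-1]]}}

```text
time: 23.57
tool_pos: [0.6202, -0.2565, 0.0364]
tool_rot: [-0.0, 0.0, 1.0, -0.0]
contact_force: [-4.6, 0.8, 5.8]
gripper_width: 0.644
grasp_force: 65.6
```

Contact at the expected height. Release and rise to check.

{"api": "move_arm", "payload": {"rows": [[0,0,0,0,0,0,0.4],[0,0,0,0,0,0,0.7],[0,0,0,0,0,0,1],[0,0,0,0,0,0,1],[0,0,0,0,0,0,1],[0,0,0,0,0,0,1],[0,0,-1.0,0,0,0,1],[0,0,-2.5,0,0,0,1],[0,0,-3.5,0,0,0,1],[0,0,-3.4,0,0,0,1],[0,0,0,0,0,0,1],[0,0,0,0,0,0,1],[0,0,0,0,0,0,1],[0,0,0,0,0,0,1],[0,0,0,0,0,0,1]]}}

```text
time: 24.82
tool_pos: [0.6191, -0.2559, 0.1375]
tool_rot: [-0.001, 0.0, 1.0, 0.001]
contact_force: [0.6, -0.3, 0.5]
gripper_width: 0.998
grasp_force: 0.0
```

```bash
python3 - <<'E'
from obj import *
w=manip.grab_frame("wrist"); here(); ring(w,(.6193,-.256,.024),40,.034); pad(w,"padC",(.619,-.256,.012),58); go((449,266,140))
E
```

```text
tcp mm [ 619.2 -256.   137.6] yaw 179.97 t 24.87
collar top (array([ 619. , -256.2]), array([56.5, 56.6]))
padC (array([ 619.4, -256.3]), array([87.8, 87.9]), 'long axis deg', 106.7)
  blk (array([ 623.9, -256.3]), array([36.3, 39.7]))
tool shift cm [17.05 52.19 -0.12]
```

Collar is centred within 0.4 mm. Now to the jaw, then turn the tool to its length (77°).

{"api": "move_arm", "payload": {"rows": [[0.6,1.9,0,0,0,0,1],[1.22,3.73,0,0,0,0,1],[1.22,3.73,0,0,0,0,1],[1.22,3.73,0,0,0,0,1],[1.22,3.73,0,0,0,0,1],[1.22,3.73,0,0,0,0,1],[1.22,3.73,0,0,0,0,1],[1.22,3.73,0,0,0,0,1],[1.22,3.73,0,0,0,0,1],[1.22,3.73,0,0,0,0,1],[1.22,3.73,0,0,0,0,1],[1.22,3.73,0,0,0,0,1],[1.22,3.73,0,0,0,0,1],[1.22,3.73,0,0,0,0,1],[0.6,1.8,0,0,0,0,1]]}}

```text
time: 26.12
tool_pos: [0.4476, 0.2686, 0.1387]
tool_rot: [-0.001, -0.001, 1.0, 0.0]
contact_force: [0.0, -1.3, 0.3]
gripper_width: 0.998
grasp_force: 0.0
```

{"api": "move_arm", "payload": {"rows": [[0,0,0,0,0,6.87,1],[0,0,0,0,0,6.87,1],[0,0,0,0,0,6.87,1],[0,0,0,0,0,6.87,1],[0,0,0,0,0,6.87,1],[0,0,0,0,0,6.87,1],[0,0,0,0,0,6.87,1],[0,0,0,0,0,6.87,1],[0,0,0,0,0,6.87,1],[0,0,0,0,0,6.87,1],[0,0,0,0,0,6.87,1],[0,0,0,0,0,6.87,1],[0,0,0,0,0,6.87,1],[0,0,0,0,0,6.87,1],[0,0,0,0,0,6.87,1],[0,0,0,0,0,0,1],[0,0,0,0,0,0,1],[0,0,0,0,0,0,1],[0,0,0,0,0,0,1],[0,0,0,0,0,0,1]]}}

```text
time: 27.78
tool_pos: [0.4497, 0.2656, 0.1394]
tool_rot: [-0.0, 0.783, 0.622, -0.0]
contact_force: [0.6, -0.5, -0.5]
gripper_width: 0.996
grasp_force: 0.0
```

```bash
python3 - <<'E'
from obj import *
w=manip.grab_frame("wrist"); here(); cv2.imwrite("pics/w6.png",w["img"]); objs(w,dict(jaw=at(w,(.4485,.2645,.02),58)))
E
```

```text
tcp mm [449.8 265.6 139.4] yaw 76.96 t 27.83
jaw bar z14 (array([448.9, 266.9]), array([90. , 29.6]), 'long axis deg', 77.16)
  rib z36 (array([448.2, 262.7]), array([56.6, 15.4]), 'long axis deg', 76.38)
```

View pics/w6.png

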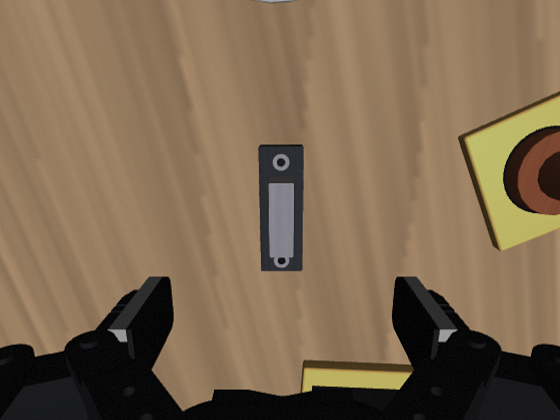

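The picture shows the jaw in line with the fingers, its bar centred at (281,208) with the rib at (281,220). I'll go down and grip the rib.

{"api": "move_arm", "payload": {"rows": [[0.11,-0.11,2.5,0,0,-0.2,1],[0,0,2.8,0,0,0,1],[0,0,2.5,0,0,0,1],[0,0,1.5,0,0,0,1],[0,0,0.8,0,0,0,1],[0,0,0.25,0,0,0,1],[0,0,0,0,0,0,1],[0,0,0,0,0,0,1],[0,0,0,0,0,0,1],[0,0,0,0,0,0,-1],[0,0,0,0,0,0,-1],[0,0,0,0,0,0,-1],[0,0,0,0,0,0,-1],[0,0,0,0,0,0,-1],[0,0,0,0,0,0,-1],[0,0,0,0,0,0,-1],[0,0,0,0,0,0,-1],[0,0,0,0,0,0,-1],[0,0,0,0,0,0,-1]]}}

```text
time: 29.42
tool_pos: [0.4492, 0.267, 0.0363]
tool_rot: [0.0, 0.782, 0.623, 0.0]
contact_force: [-0.1, -0.3, 3.1]
gripper_width: 0.168
grasp_force: 61.9
```

{"api": "move_arm", "payload": {"rows": [[0,0,-1.0,0,0,0,-1],[0,0,-2.8,0,0,0,-1],[0,0,-3.5,0,0,0,-1],[-2.06,2.51,-2.0,0,0,0,-1],[-2.06,2.51,-1.0,0,0,0,-1],[-2.06,2.52,0,0,0,0,-1],[0,0,0,0,0,-6.68,-1],[0,0,0,0,0,-6.68,-1],[0,0,0,0,0,-6.68,-1],[0,0,0,0,0,-6.68,-1],[0,0,0,0,0,-6.68,-1],[0,0,0,0,0,-6.68,-1],[0,0,0,0,0,-6.68,-1],[0,0,0,0,0,-6.68,-1],[0,0,0,0,0,-6.68,-1],[0,0,0,0,0,-6.68,-1],[0,0,0,0,0,-6.68,-1],[0,0,0,0,0,-6.68,-1],[0,0,0,0,0,-6.74,-1]]}}

```text
time: 31.0
tool_pos: [0.5074, 0.1896, 0.1377]
tool_rot: [-0.001, 0.136, 0.991, -0.001]
contact_force: [-0.1, -0.4, -4.3]
gripper_width: 0.165
grasp_force: 61.1
```

{"api": "move_arm", "payload": {"rows": [[0,0,0,0,0,0,-1],[0,0,0,0,0,0,-1],[0,0,0,0,0,0,-1],[0,0,0,0,0,0,-1],[0,0,0,0,0,0,-1],[0,0,0,0,0,0,-1]]}}

```text
time: 31.5
tool_pos: [0.5086, 0.1898, 0.139]
tool_rot: [-0.0, 0.139, 0.99, -0.0]
contact_force: [-0.5, 0.8, -4.8]
gripper_width: 0.174
grasp_force: 61.1
```

```bash
python3 - <<'E'
from obj import *
w=manip.grab_frame("wrist"); here(); print(manip.state()["contact_force"]); cv2.imwrite("pics/w7.png",w["img"]); pad(w,"padJ",(.4804,.0887,.012),64)
E
```

```text
tcp mm [508.7 189.8 139. ] yaw 163.99 t 31.55
[ 0.19909012  0.22865106 -4.41984196]
padJ (array([480.3,  88.6]), array([ 63.9, 107.3]), 'long axis deg', 163.99)
  blk (array([480.2,  88.2]), array([33.5, 92.9]), 'long axis deg', 164.04)
```

View pics/w7.png

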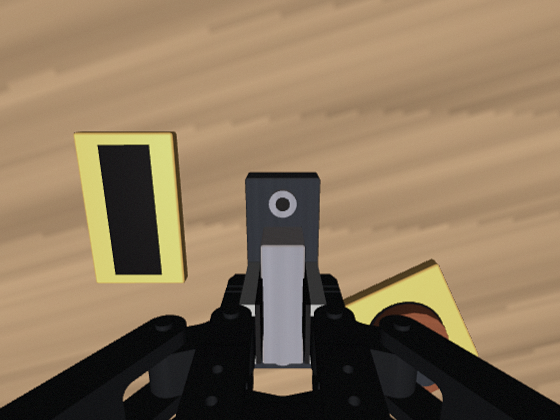

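The picture shows the jaw held upright along the image columns, bar end near row 178 and rib front edge near row 245. The jaw pad's oblong is at (130,210), parallel to it. I'll locate the held jaw in tool axes.

```bash
cat >> obj.py <<'E'
def heldjaw(w):
    # tool-frame (mm) points; bar top is .0223 below the TCP, rib top .0003 below
    s=manip.state(); T=lambda uv,dz: rot().inv().apply(ray(w,uv,s["tool_pos"][2]-dz)-s["tool_pos"])*1000
    V=cv2.GaussianBlur(cv2.cvtColor(w["img"],cv2.COLOR_BGR2GRAY),(3,3),0).astype(float)
    col=lambda c,a,b:[(r,round(V[r,c-3:c+4].mean())) for r in range(a,b)]
    row=V[215:240].mean(0); rr=V[250:300].mean(0)
    g=np.diff(row); l=235+np.argmin(g[235:260]); r=305+np.argmax(g[305:335])
    g2=np.diff(rr); l2=252+np.argmax(g2[252:275]); r2=295+np.argmin(g2[295:315])
    k=np.diff(V[160:200,255:312].mean(1)); print("front edge rows",[(160+i,round(x,1)) for i,x in enumerate(k) if abs(x)>4])
    m=V[225:260,268:299].mean(1); v2=225+np.argmax(np.diff(m))
    print("bar l/r px",l,r,"rib l/r",l2,r2,"rib front row",v2)
    print("bar l,r tool",T([(l+.5,227),(r+.5,227)],.0223).round(1).tolist()); print("rib l,r",T([(l2+.5,275),(r2+.5,275)],.0003).round(1).tolist())
    print("rib front (25)",T([(282,v2+.5)],.0003).round(1).tolist())
    for v in range(172,186,2): print(v,T([(282,v)],.0223).round(1)[0,:2],end=" ")
E
python3 - <<'E'
from obj import *
w=manip.grab_frame("wrist"); here(); heldjaw(w)
E
```

```text
tcp mm [508.7 189.8 139. ] yaw 163.99 t 31.6
front edge rows [(170, np.float64(-25.2)), (171, np.float64(-52.1)), (172, np.float64(-43.5)), (173, np.float64(-11.3)), (176, np.float64(8.5)), (177, np.float64(14.1)), (178, np.float64(9.1)), (189, np.float64(4.5)), (190, np.float64(9.0)), (191, np.float64(9.3)), (192, np.float64(6.6)), (193, np.float64(4.6)), (197, np.float64(-6.0)), (198, np.float64(-5.3))]
bar l/r px 245 318 rib l/r 261 302 rib front row 244
bar l,r tool [[23.2, -14.9, 22.3], [23.2, 15.2, 22.3]]
rib l,r [[12.1, -7.3, 0.3], [12.1, 7.6, 0.3]]
rib front (25) [[24.0, 0.1, 0.3]]
172 [46.1  0.2] 174 [45.3  0.2] 176 [44.5  0.2] 178 [43.7  0.2] 180 [42.9  0.2] 182 [42.1  0.2] 184 [41.3  0.2]
```

{"api": "move_arm", "payload": {"rows": [[0.04,-2.0,0,0,0,0,-1],[0,-3.5,0,0,0,0,-1],[0,-3.53,0,0,0,0,-1],[0,-1.5,1.0,0,0,0,-1],[0,0,2.5,0,0,0,-1],[0,0,2.5,0,0,0,-1],[0,0,1.4,0,0,0,-1],[0,0,0.8,0,0,0,-1],[0,0,0.3,0,0,0,-1],[0,0,0,0,0,0,-1],[0,0,0,0,0,0,-1],[0,0,0,0,0,0,-1],[0,0,0,0,0,0,-1],[0,0,0,0,0,0,-1],[0,0,0,0,0,0,-1]]}}

```text
time: 32.85
tool_pos: [0.4798, 0.0888, 0.0546]
tool_rot: [0.001, 0.139, 0.99, 0.0]
contact_force: [-0.2, -0.1, -4.6]
gripper_width: 0.171
grasp_force: 61.1
```

```bash
python3 - <<'E'
from obj import *
w=manip.grab_frame("wrist"); here(); cv2.imwrite("pics/w8.png",w["img"])
s=manip.state(); c=s["tool_pos"]*1000+rot().apply([-1.05,.15,0]); print("jaw centre",c.round(1)); d=rot().inv().apply(np.array([480.3,88.5,c[2]])-c); print("tool shift mm",d.round(2))
E
```

```text
tcp mm [479.6  88.8  54.5] yaw 164.02 t 32.9
jaw centre [480.7  88.6  54.5]
tool shift mm [ 0.32 -0.22 -0.  ]
```

View pics/w8.png

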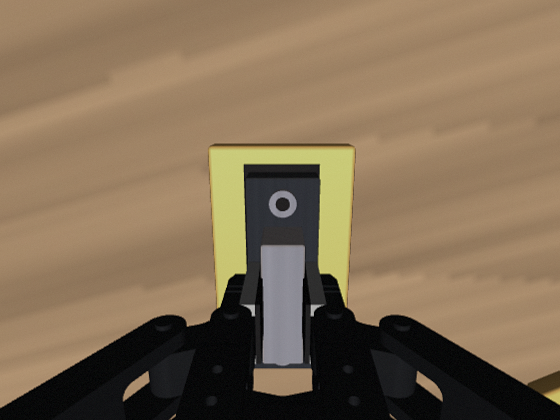

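The jaw sits squarely over the oblong: its front edge is at row 178, the outline's at row 165, and the yellow margins left and right are equal. Lower by 6.2 mm.

{"api": "move_arm", "payload": {"rows": [[0.03,-0.02,0.3,0,0,0,-1],[0,0,0,0,0,0,-1],[0,0,0.15,0,0,0,-1],[0,0,0,0,0,0,-1],[0,0,0.1,0,0,0,-1],[0,0,0,0,0,0,-1],[0,0,0.05,0,0,0,-1],[0,0,0,0,0,0,-1],[0,0,0,0,0,0,-1]]}}

```text
time: 33.65
tool_pos: [0.479, 0.0886, 0.0483]
tool_rot: [-0.0, 0.139, 0.99, -0.0]
contact_force: [-2.6, 0.3, -1.1]
gripper_width: 0.168
grasp_force: 61.6
```

{"api": "move_arm", "payload": {"rows": [[0,0,0.03,0,0,0,-1],[0,0,0,0,0,0,-1],[0,0,0,0,0,0,-1]]}}

```text
time: 33.9
tool_pos: [0.479, 0.0886, 0.0483]
tool_rot: [-0.0, 0.139, 0.99, -0.0]
contact_force: [-4.8, 0.0, 4.7]
gripper_width: 0.172
grasp_force: 62.2
```

{"api": "move_arm", "payload": {"rows": [[0,0,0,0,0,0,-0.4],[0,0,0,0,0,0,0],[0,0,0,0,0,0,0.5],[0,0,0,0,0,0,1],[0,0,0,0,0,0,1],[0,0,0,0,0,0,1],[0,0,0,0,0,0,1],[0,0,-1.0,0,0,0,1],[0,0,-2.5,0,0,0,1],[0,0,-3.5,0,0,0,1],[0,0,-3.0,0,0,0,1],[0,0,-4.0,0,0,0,1],[0,0,-4.0,0,0,0,1],[0,0,-4.0,0,0,0,1],[0,0,-4.0,0,0,0,1],[0,0,0,0,0,0,1],[0,0,0,0,0,0,1],[0,0,0,0,0,0,1],[0,0,0,0,0,0,1],[0,0,0,0,0,0,1]]}}

```text
time: 35.57
tool_pos: [0.4781, 0.0886, 0.3056]
tool_rot: [-0.002, 0.139, 0.99, -0.0]
contact_force: [0.7, -0.7, -0.6]
gripper_width: 1.0
grasp_force: 0.0
```

```bash
python3 - <<'E'
from obj import *
w=manip.grab_frame("wrist"); here(); cv2.imwrite("pics/w9.png",w["img"])
H,S,V=cv2.split(cv2.cvtColor(w["img"],cv2.COLOR_BGR2HSV)); b=at(w,(.4803,.0885,.012),64); u=lambda m:m.astype(np.uint8)
print("pad",rect(w,big(u((H>22)&(H<35)&(S>100)&(V>150)),b),.012))
print("bar",rect(w,big(u((S<60)&(V>38)),b),.026))
E
```

```text
tcp mm [478.2  88.6 305.7] yaw 164.02 t 35.62
pad (array([480.4,  88.8]), array([ 64.4, 108. ]), 'long axis deg', 163.99)
bar (array([480.2,  89. ]), array([29.2, 88.2]), 'long axis deg', 163.99)
```

View pics/w9.png

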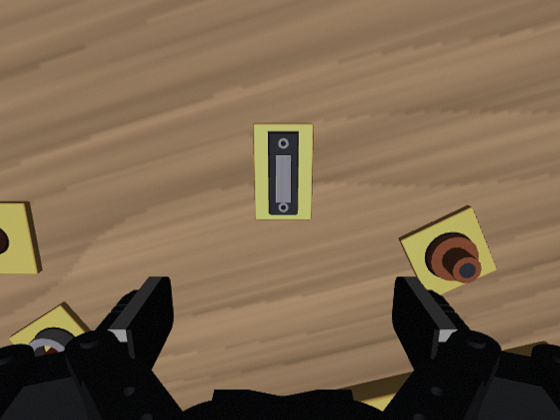

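The jaw is flat on its oblong at (283,171), aligned and within 0.3 mm. The large electrode stands on its disc at (460,260). The gripper is open and clear of everything, so I'll hand in.

```bash
python3 -c "
from plant import manip
print(manip.job_done())"
```

```text
the job is handed in; nothing more can be done
None
```

All four pieces are set down on their own outlines, each within about 1 mm by the camera, with the gripper open and clear; the bowl and calliper were never touched, and the job was handed in at about 36 s of the 106 s allowed.

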